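Draw the lint filter out of its housing

ROBOT

A 6-joint arm with a two-finger parallel gripper is mounted at the origin on the work surface. World frame = base frame: x ahead of the robot, y to its left, z up, the work surface at z = 0. Lengths are in mm, angles in rad, forces in N, time in s.
With the tool pointing down it reaches from about 250 to 850 mm from the base axis. Payload 12.5 kg.
Tool frame: the origin (TCP) lies midway between the tips of the shut fingers; the grasp point (between the pads) lies 19 mm behind it; z points along the fingers, y is the line along which they close (so a half turn about z gives the same grasp; the last joint's range is limited). The gripper opens to 93 mm and grips with 3 to 60 N. Pads are 15 mm wide; open, the fingers measure 128 mm over their backs; the gripper's body (75 mm by 188 mm) begins 65 mm behind the grasp point.
Start: joints at [1.089, 0.351, 1.652, -0, 1.139, -0.085], TCP at [212.526, 507.264, 218.633] pointing down, gripper open.
Joint ranges: [-2.75, 2.75], [-0.79, 2.1], [0.01, 2.65], [-1.57, 4.71], [0.07, 3.14], [-2.87, 2.87]. Speed limits (rad/s): [2.22, 2.22, 2.79, 3.14, 3.14, 3.14].

INTERFACE

Orientations are given as a rotation vector (axis times angle).
In Python, from rig import env gives the robot as it stands.
- The arm moves only by the tool step_arm, never from a script. Its argument "commands" is a list of rows, each a list of 7 numbers: the shift along the tool's x, y, z in m, then the turn, a rotation vector about the tool's x, y, z in degrees, then the closure, from 0 (fully open) to 1 (shut). A call has 1 to 12 rows; each row shifts and turns the commanded pose from where the row before left it, along the tool's axes as they then stand; what a row does not reach is not made up. A row lasts 1/12 s, in which the tool goes at most 41.7 mm and 7.16 degrees, less where a joint would pass 70% of its speed; a pose out of reach is approached as far as the arm can. A call with a gripper value outside its range is refused whole. The fingers move at their own pace and stop on an object; "newtons" is the grip in N (left out, the last holds). Time passes only in rows, so rows that do not move let the fingers close. It gives the time, the measured TCP pose, the force, the opening and the grip force at its end, in the units of the state.
- env.observe(): the state, without advancing time (a new reading comes with each control period).
- env.camera(name): name is "side" or "top" or "wrist"; returns a dict with "img" (480x640x3 uint8, red, green, blue), "depth" (480x640 float32, mm along the optical axis (not along the pixel's ray), 0 where there is no reading), "K" (3x3 intrinsics, pixels), "origin" and "rotation" of the camera in the world. Camera axes: x right, y down, z forward; pixel columns grow to the right and rows downward; lengths in mm; the calibration is good to about 2 mm. A picture is of the moment at which its call begins.
- env.hand_in(): hands the job in; it is judged then, once.
The state is a dict: "clock": time; "joint_pos": joint angles; "qd": joint speeds; "tau": joint torques, N m; "position": TCP position; "eef_rot": TCP orientation; "wrist_force": force on the tool from outside, world axes, zero at the start; "torque": the same for the moment, N m; "finger_gap": opening from 0.0 (shut) to 1.0 (fully open); "gripper_force": force on a finger pad.
Only numpy, scipy, OpenCV 4.12 (cv2) and the standard library are available. Lean on these libraries where they do the work, as an engineer would, in place of code of your own. Each camera call takes 0.05 s, during which the arm holds its last target. There are 200 camera calls.

TASK

Take the long lint filter by its upright grip tab, tilt it and draw it end first through the narrow opening in the top of the white lint housing, and finish still holding it in the gripper, still and clear in the air a few centimetres above the opening, touching nothing else. Leave everything else on the counter where it is.

Things in the scene. Friction and masses are not known exactly. Their poses are not given: they have to be found in the camera images.
- housing: lint housing: white sheet-metal box fixed to the counter, 380 (x, pointing away from the robot within 26 degrees) x 140 (y) x 129 mm tall. Origin: centre of its underside. Floor and walls 5 mm; inside 370 x 130 mm, 120 mm from floor to covers. A 4 mm cover (underside 125, top 129 mm above the counter) closes the top over each end; from x = -92 to +92 mm it is open over the full inside width
- mouth (a point): centre of the housing's opening (184 x 130 mm), level with the top of the covers, 129 mm above the counter; axes as the housing's
- filter: lint filter flat on the housing floor: grey frame 280 (x, nearly along the housing's x) x 60 x 14 mm thick, 0.15 to 0.31 kg, both ends hidden under the covers. Origin: centre of its underside. Upright grip tab 36 (x) x 10 (y) mm at x = +30 mm, its top 94 mm above the underside. Shoved back (-x) to the end wall and tilted over 20 degrees, +x end up, that end comes up inside the opening
- filter_far_end (a point): middle of the bottom edge of the filter's +x end, 140 mm from its origin; the end nearer the tab, away from the robot
- filter_near_end (a point): middle of the bottom edge of the filter's -x end, 140 mm from its origin; the end nearer the robot
- filter_tab (a point): centre of the top of the filter's grip tab, 94 mm above its underside; axes as the filter's (tab 10 mm thick along y)
- scoop_cup: white plastic measuring cup, 64 mm wide, 65 mm tall, standing 110 to 135 mm to the left (+y side) of the housing's centre line; origin at the centre of its underside; to be left alone
- brush: hand brush lying beside the housing on its right (-y) side, roughly along it; origin at its underside, at mid-length; to be left alone
- detergent: tall white detergent bottle, 90 mm wide, 240 mm tall; origin at the centre of its underside; to be left alone
- stain_jar: glass jar, 72 mm wide, 110 mm tall; origin at the centre of its underside; to be left alone
- coin_tray: steel coin tray with four compartments, 160 x 120 x 45 mm; origin at the centre of its underside; to be left alone
- screwdriver: screwdriver lying on the counter; origin at its underside, at mid-length; to be left alone
- spare_knob: grey appliance knob, 60 mm wide, 34 mm tall; origin at the centre of its underside; to be left alone

How it is judged:
By the outcome, as a careful person would: the job done as asked, in the order asked, and still so for the second after the job is handed in, while the arm keeps its last pose, push and grip.
It also fails if it takes over 40 s, if anything falls off the work surface, if the arm or the gripper's body presses on something with over 40 N, if the wrist force passes 120 N, or if a joint passes its speed limit or range.

## Working session

There is one attempt and no reset: what is moved stays moved. The work goes in short steps, Python scripts to look and compute and a tool call to move; the robot and the scene stay as the last step left them, time stands still between calls to the robot, and variables do not carry over. Pictures are saved under pics/ and viewed, at most 10 in all, crops included, and the job is handed in when it is done.

Besides the shell and the picture viewer there is one more tool, called after ">>>" in YAML: its name, and indented under it one key for each argument. step_arm: Moves the arm, as the interface text tells. Its arguments: {"type":"object","properties":{"commands":{"type":"array"},"newtons":{"type":"number"}},"required":["commands"]}

```bash
mkdir -p pics; ls
python3 - <<'E'
from rig import env
import cv2,numpy as np
s=env.observe();print({k:np.round(v,3).tolist() for k,v in s.items()})
for n in("top","side"):
    c=env.camera(n);cv2.imwrite(f"pics/{n}0.png",c["img"][:,:,::-1]);np.savez(f"{n}0.npz",**c);print(n,c["K"].tolist(),c["origin"],c["rotation"])
E
```

```text
pics
{'clock': 0.0, 'joint_pos': [1.089, 0.351, 1.652, -0.0, 1.139, -0.085], 'qd': [0.001, -0.001, -0.001, 0.0, 0.001, -0.0], 'tau': [-0.002, -49.731, -28.525, 0.07, 0.026, -0.0], 'position': [212.39, 506.984, 218.123], 'eef_rot': [-0.619, -3.08, 0.002], 'wrist_force': [0.73, -0.579, 0.097], 'torque': [0.001, 0.046, 0.026], 'gripper_force': 0.0, 'finger_gap': 1.003}
top [[473.55610617939175, 0.0, 313.12129135575805], [0.0, 473.55610617939175, 242.28482321866622], [0.0, 0.0, 1.0]] [ 358.4186895   -29.75716661 1259.3191161 ] [-2.13714623  2.17246189 -0.13178097]
side [[534.9195755049965, 0.0, 317.51375790223653], [0.0, 534.9195755049965, 232.44114031203685], [0.0, 0.0, 1.0]] [  -44.51371344 -1144.43879      857.86491562] [-2.05778664  0.47457807 -0.25578207]
```

View pics/top0.png

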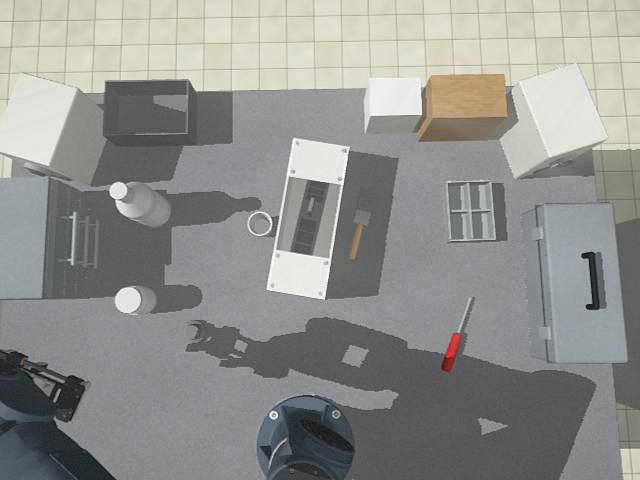

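View pics/side0.png

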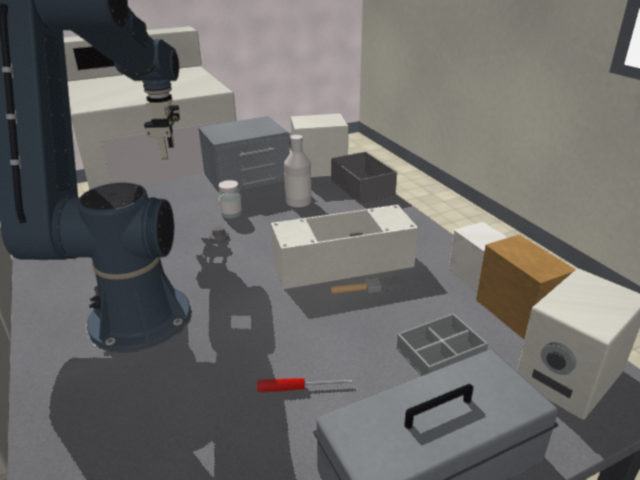

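The top view shows the housing around pixel (310,218), long axis up the image, with the dark filter in the opening and a tab near (311,205). The cup is at (260,223), and the brush is at (358,230). The side view confirms this, with the housing at (345,245). I'll measure next from depth and calibration.

```bash
cat > h.py <<'E'
import numpy as np,cv2
from scipy.spatial.transform import Rotation as R
def cloud(c):
    K=c["K"];d=c["depth"];v,u=np.mgrid[:480,:640]
    p=np.stack([(u-K[0,2])/K[0,0]*d,(v-K[1,2])/K[1,1]*d,d],-1)
    r=np.asarray(c["rotation"]);r=R.from_rotvec(r).as_matrix() if r.size==3 else r
    return p@r.T+np.asarray(c["origin"])
E
python3 - <<'E'
from h import *
c=np.load("top0.npz");P=cloud(c);img=c["img"]
roi=np.zeros((480,640),bool);roi[130:305,262:355]=1
m=roi&(abs(P[...,2]-129)<8)&(c["depth"]>0)
print(m.sum(),np.median(P[m],0))
rect=cv2.minAreaRect(P[m][:,:2].astype(np.float32));print("housing",rect)
# filter pieces
r2=np.zeros((480,640),bool);r2[178:258,280:342]=1
for lo,hi in((85,112),(8,32),(-8,8),(32,85)):
    k=r2&(P[...,2]>lo)&(P[...,2]<hi)&(c["depth"]>0)
    if k.sum()>5:
        v,u=np.nonzero(k);print(lo,hi,k.sum(),P[k].mean(0),u.min(),u.max(),v.min(),v.max(),cv2.minAreaRect(P[k][:,:2].astype(np.float32)))
cv2.imwrite("pics/crop1.png",cv2.resize(img[170:265,270:350,::-1],None,fx=6,fy=6,interpolation=cv2.INTER_CUBIC))
E
```

```text
4926 [511.95423445 -15.63728707 127.31453315]
housing ((564.8037109375, -17.013916015625), (140.1632080078125, 380.5855407714844), 79.71023559570312)
85 112 129 [596.02320322   1.79436611  97.5783705 ] 280 340 178 251 ((578.2906494140625, -19.4520263671875), (130.7331085205078, 167.5940399169922), 79.54170227050781)
8 32 1722 [580.7396462  -16.61535064  17.49223763] 280 340 178 255 ((583.6124267578125, -20.484725952148438), (130.41427612304688, 201.92982482910156), 79.6434326171875)
-8 8 2302 [581.59469005 -28.21136129   2.17936229] 280 341 178 257 ((586.708740234375, -19.869705200195312), (166.7975616455078, 217.81651306152344), 88.68708801269531)
32 85 180 [590.70271138  20.05877045  58.5651888 ] 280 340 178 257 ((578.1964721679688, -19.317840576171875), (130.64495849609375, 196.46206665039062), 79.69522857666016)
```

View pics/crop1.png

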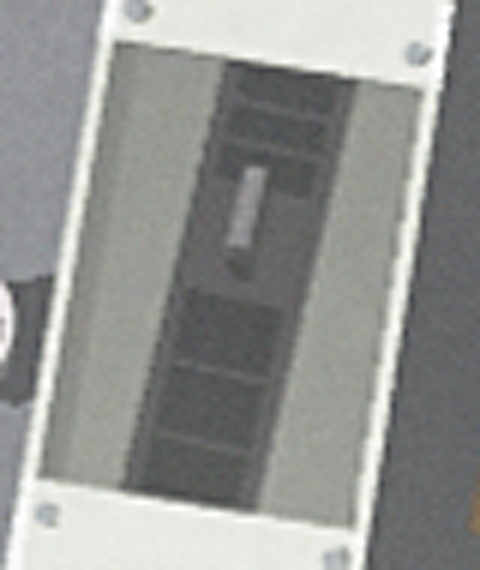

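The crop shows the tab's top at about crop (247,205), which is full-image (311.2,204.2), and the filter's long edges slightly rotated from the housing. Next come the tab and filter yaw.

Run:
```python
from h import *
c=np.load("top0.npz");P=cloud(c);img=c["img"]
K=c["K"];r=np.asarray(c["rotation"]);M=R.from_rotvec(r).as_matrix()
def ray(u,v,z):
    d=M@np.array([(u-K[0,2])/K[0,0],(v-K[1,2])/K[1,1],1]);o=c["origin"];return o+d*(z-o[2])/d[2]
m=np.zeros((480,640),np.uint8);m[194:214,304:318]=1
k=(m>0)&(P[...,2]>85)&(P[...,2]<108)
v,u=np.nonzero(k);print("tab depth",k.sum(),P[k].mean(0),u.mean(),v.mean(),cv2.minAreaRect(P[k][:,:2].astype(np.float32)))
g=img.mean(-1)
b=(m>0)&(g>100);v,u=np.nonzero(b);print(b.sum(),u.mean(),v.mean(),ray(u.mean(),v.mean(),99), cv2.minAreaRect(np.array([ray(a,bb,99)[:2] for a,bb in zip(u,v)],np.float32)))
# filter long edges per row at z=19 (top) 
L=[];Rr=[]
for row in range(186,250,2):
    x=np.arange(285,338);gg=g[row,285:338];gr=np.diff(cv2.GaussianBlur(gg[None].astype(np.float32),(5,1),0)[0])
    # first strong fall from bright floor, last strong rise to bright floor
    i=np.argmin(np.where(np.arange(52)<30,gr,9)); j=np.argmax(np.where(np.arange(52)>i+14,gr,-9))
    L.append(ray(285.5+i,row,19));Rr.append(ray(285.5+j,row,19))
for E_ in(L,Rr):
    E_=np.float32(E_)[:,:2];vx,vy,x0,y0=cv2.fitLine(E_,cv2.DIST_HUBER,0,.01,.01).ravel();print(np.degrees(np.arctan2(vy,vx)),x0,y0)
```

```text
tab depth 61 [600.2118088  -23.50803588  96.54292364] 311.1639344262295 204.65573770491804 ((600.7003173828125, -23.403289794921875), (9.935565948486328, 34.84983444213867), 75.17607879638672)
148 310.3918918918919 205.16216216216216 [598.44689807 -21.57462779  99.        ] ((602.7257080078125, -21.880905151367188), (32.500667572021484, 48.2953987121582), 89.0184555053711)
-14.1566 568.01685 16.523176
3.512878 582.56146 -75.04291
```

```bash
cat >> h.py <<'E'
def to(target):
    from rig import env
    s=env.observe();M=R.from_rotvec(s["eef_rot"]).as_matrix()
    print("pos",np.round(s["position"],1),"z",np.round(M[:,2],3),"xang",round(np.degrees(np.arctan2(M[1,0],M[0,0])),2),"F",np.round(s["wrist_force"],1),"q",np.round(s["joint_pos"],2),"gap",s["finger_gap"],s["gripper_force"],"t",s["clock"])
    print("tool shift mm",np.round(M.T@(np.array(target)-s["position"]),1))
E
python3 -c "
from h import *
to([600.5,-23.5,220])"
```

```text
pos [212.4 507.  218.2] z [-0.    -0.001 -1.   ] xang 157.27 F [ 0.6 -1.  -0.8] q [ 1.09  0.35  1.65 -0.    1.14 -0.08] gap 1.0023471774082917 0.0 t 0.1
tool shift mm [-563.  -339.3   -1.5]
```

>>> step_arm:
  commands:
    - [-0.0235,-0.0141,0,0,0,0,0.57]
    - [-0.0235,-0.0141,0,0,0,0,0.57]
    - [-0.0235,-0.0141,0,0,0,0,0.57]
    - [-0.0235,-0.0141,0,0,0,0,0.57]
    - [-0.0235,-0.0141,0,0,0,0,0.57]
    - [-0.0235,-0.0141,0,0,0,0,0.57]
    - [-0.0235,-0.0141,0,0,0,0,0.57]
    - [-0.0235,-0.0141,0,0,0,0,0.57]
    - [-0.0235,-0.0141,0,0,0,0,0.57]
    - [-0.0235,-0.0141,0,0,0,0,0.57]
    - [-0.0235,-0.0141,0,0,0,0,0.57]
    - [-0.0235,-0.0141,0,0,0,0,0.57]
  newtons: 50

```text
clock: 1.1
position: [407.7, 240.9, 218.5]
eef_rot: [-0.619, -3.08, 0.0]
wrist_force: [0.4, 0.1, -0.0]
finger_gap: 0.432
gripper_force: 0.0
```

>>> step_arm:
  commands:
    - [-0.0235,-0.0141,0,0,0,0,0.57]
    - [-0.0235,-0.0141,0,0,0,0,0.57]
    - [-0.0235,-0.0141,0,0,0,0,0.57]
    - [-0.0235,-0.0141,0,0,0,0,0.57]
    - [-0.0235,-0.0141,0,0,0,0,0.57]
    - [-0.0235,-0.0141,0,0,0,0,0.57]
    - [-0.0235,-0.0141,0,0,0,0,0.57]
    - [-0.0235,-0.0141,0,0,0,0,0.57]
    - [-0.0235,-0.0141,0,0,0,0,0.57]
    - [0,0,0,0,0,-4.2,0.57]
    - [0,0,0,0,0,-4.2,0.57]
    - [0,0,0,0,0,0,0.57]

```text
clock: 2.1
position: [553.2, 43.0, 218.1]
eef_rot: [-0.388, -3.117, 0.0]
wrist_force: [-0.8, 0.6, 0.6]
finger_gap: 0.429
gripper_force: 0.0
```

Run:
```python
from h import *
from rig import env
to([600.5,-23.5,140])
c=env.camera("wrist");np.savez("w1.npz",**c);cv2.imwrite("pics/w1.png",c["img"][:,:,::-1])
P=cloud(c);d=c["depth"]
near=(abs(P[...,0]-600)<50)&(abs(P[...,1]+23)<45)&(d>0)
k=near&(P[...,2]>88)&(P[...,2]<108)
v,u=np.nonzero(k);print(k.sum(),P[k].mean(0) if k.any() else 0)
if k.any(): print(u.mean(),v.mean(),cv2.minAreaRect(P[k][:,:2].astype(np.float32)))
```

```text
pos [553.2  43.  218.1] z [-0.001  0.    -1.   ] xang 165.81 F [-0.8  0.6  0.6] q [-0.01  0.36  1.64  0.    1.14 -1.33] gap 0.42862527978164905 0.0 t 2.1
tool shift mm [-62.3 -52.9  78.1]
0 0
```

View pics/w1.png

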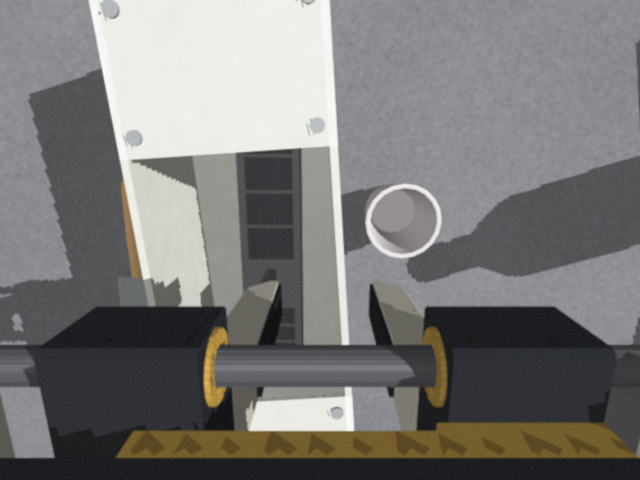

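The wrist view shows the filter's long edges vertical in the image (x≈240–300), so the yaw is right. The tab is hidden behind the left finger. I'll pass 60 mm beyond the tab to see it.

>>> step_arm:
  commands:
    - [-0.024,-0.0106,0,0,0,0,0.57]
    - [-0.024,-0.0106,0,0,0,0,0.57]
    - [-0.024,-0.0106,0,0,0,0,0.57]
    - [-0.024,-0.0106,0,0,0,0,0.57]
    - [-0.024,-0.0106,0,0,0,0,0.57]
    - [0,0,0,0,0,0,0.57]
    - [0,0,0,0,0,0,0.57]

```text
clock: 2.73
position: [656.5, -37.9, 217.9]
eef_rot: [-0.396, -3.115, -0.0]
wrist_force: [0.4, -0.6, 0.1]
finger_gap: 0.431
gripper_force: 0.0
```

Run:
```python
from h import *
from rig import env
to([600.5,-23.5,140])
c=env.camera("wrist");np.savez("w2.npz",**c);cv2.imwrite("pics/w2.png",c["img"][:,:,::-1])
P=cloud(c);d=c["depth"]
near=(abs(P[...,0]-600)<35)&(abs(P[...,1]+23)<30)&(d>0)
k=near&(P[...,2]>88)&(P[...,2]<108)
v,u=np.nonzero(k);print(k.sum(),P[k].mean(0) if k.any() else 0)
if k.any(): print(u.mean(),v.mean(),cv2.minAreaRect(P[k][:,:2].astype(np.float32)))
```

```text
pos [656.5 -37.9 217.9] z [-0.001  0.    -1.   ] xang 165.5 F [ 0.4 -0.6  0.1] q [-0.13  0.55  1.35  0.    1.25 -1.45] gap 0.4313439305509214 0.0 t 2.7333
tool shift mm [57.7 -0.1 77.9]
658 [602.86771638 -25.72822363  98.13873425]
323.86170212765956 165.161094224924 ((603.2870483398438, -26.091489791870117), (9.388011932373047, 34.86961364746094), 75.67655944824219)
```

View pics/w2.png

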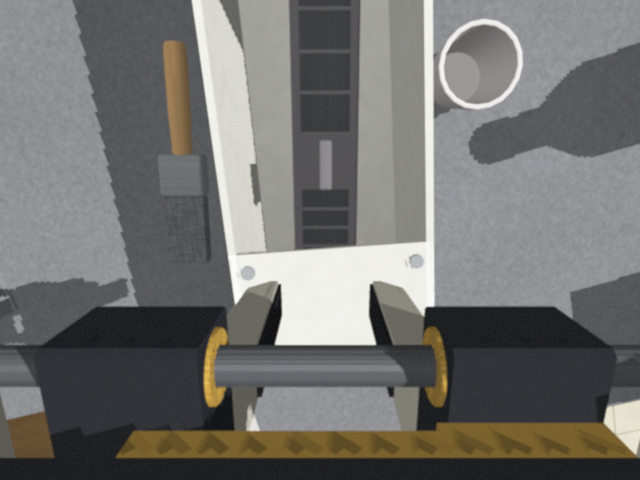

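The tab is at wrist pixel (325,165), midway between the fingers (275 and 375), and its yaw agrees with the tool's. I'll go back over it, descend and grip.

>>> step_arm:
  commands:
    - [0.019,-0.001,0,0,0,0,0.57]
    - [0.019,0,0,0,0,0,0.57]
    - [0.018,0,0,0,0,0,0.57]
    - [0,0,0,0,0,0,0.57]
    - [0,0,0,0,0,0,0.57]
    - [0,0,0.02,0,0,0,0.57]
    - [0,0,0.02,0,0,0,0.57]
    - [0,0,0.02,0,0,0,0.57]
    - [0,0,0.02,0,0,0,0.57]
    - [0,0,0,0,0,0,0.57]
    - [0,0,0,0,0,0,0.57]

```text
clock: 3.7
position: [602.0, -24.6, 138.3]
eef_rot: [-0.392, -3.116, 0.0]
wrist_force: [-0.4, 0.2, 0.6]
finger_gap: 0.428
gripper_force: 0.0
```

Run:
```python
from h import *
to([601.8,-24.7,60])
```

```text
pos [602.  -24.6 138.3] z [-0.001  0.    -1.   ] xang 165.66 F [-0.4  0.2  0.6] q [-0.12  0.53  1.58 -0.    1.03 -1.44] gap 0.4284997558589492 0.0 t 3.7
tool shift mm [ 0.1 -0.2 78.3]
```

>>> step_arm:
  commands:
    - [0,0,0.016,0,0,0,0.57]
    - [0,0,0.016,0,0,0,0.57]
    - [0,0,0.016,0,0,0,0.57]
    - [0,0,0.016,0,0,0,0.57]
    - [0,0,0.014,0,0,0,0.57]
    - [0,0,0,0,0,0,0.57]
    - [0,0,0,0,0,0,1]
    - [0,0,0,0,0,0,1]
    - [0,0,0,0,0,0,1]
    - [0,0,0,0,0,0,1]
    - [0,0,0,0,0,0,1]
    - [0,0,0,0,0,0,1]
  newtons: 50

```text
clock: 4.7
position: [602.2, -24.7, 61.2]
eef_rot: [0.392, 3.116, 0.0]
wrist_force: [-0.4, -0.0, 3.1]
finger_gap: 0.106
gripper_force: 50.0
```

>>> step_arm:
  commands:
    - [0,0,-0.003,0,0,0,1]
    - [0,0,-0.003,0,0,0,1]
    - [0,0,-0.002,0,0,0,1]
    - [0,0,0,0,0,-2,1]
    - [0,0,0,0,0,-2,1]
    - [0,0,0,0,0,0,1]
    - [0,0,0,0,0,0,1]

```text
clock: 5.28
position: [601.9, -24.7, 68.7]
eef_rot: [-0.285, -3.129, 0.0]
wrist_force: [-0.5, 0.3, -0.6]
finger_gap: 0.11
gripper_force: 50.0
```

Run:
```python
from h import *
from rig import env
to([554.8,-16.3,69])
c=env.camera("wrist");np.savez("w3.npz",**c)
c=env.camera("top");cv2.imwrite("pics/t3.png",cv2.resize(c["img"][130:310,250:370,::-1],None,fx=3,fy=3));print(env.observe()["torque"])
```

```text
pos [601.9 -24.7  68.7] z [-0. -0. -1.] xang 169.6 F [-0.5  0.3 -0.6] q [-0.12  0.63  1.62 -0.    0.89 -1.51] gap 0.10958176681050188 49.99917805194855 t 5.2833
tool shift mm [47.8 -0.2 -0.3]
[ 0.03617401 -0.00568931 -0.00513389]
```

>>> step_arm:
  commands:
    - [0.006,0,0,0,0,0,1]
    - [0.006,0,0,0,0,0,1]
    - [0.006,0,0,0,0,0,1]
    - [0.006,0,0,0,0,0,1]
    - [0.006,0,0,0,0,0,1]
    - [0.006,0,0,0,0,0,1]
    - [0.006,0,0,0,0,0,1]
    - [0.006,0,0,0,0,0,1]
    - [0,0,0,0,0,0,1]
    - [0,0,0,0,0,0,1]

```text
clock: 6.22
position: [554.6, -16.1, 68.8]
eef_rot: [0.283, 3.129, -0.0]
wrist_force: [-0.1, 0.1, -2.1]
finger_gap: 0.109
gripper_force: 50.0
```

Run:
```python
from h import *
from rig import env
to([554.8,-16.3,69])
print(env.observe()["torque"])
c=env.camera("top");np.savez("t4.npz",**c);cv2.imwrite("pics/t4.png",cv2.resize(c["img"][130:310,250:370,::-1],None,fx=3.3,fy=3.3))
```

```text
pos [554.6 -16.1  68.8] z [ 0. -0. -1.] xang 169.67 F [-0.1  0.1 -2.1] q [-0.11  0.56  1.76 -0.    0.83 -1.5 ] gap 0.10890163469835226 49.999439120292664 t 6.2167
tool shift mm [-0.3 -0.2 -0.2]
[ 0.01940418 -0.06447168  0.04913144]
```

View pics/t4.png

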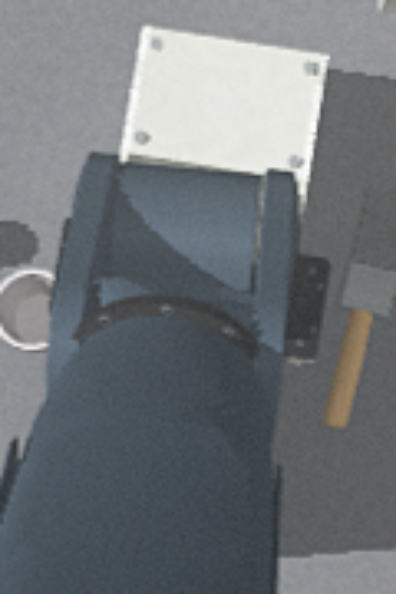

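The top view is blocked by the forearm and shows only the far cover and the undisturbed cup and brush. The force shows about 2 N of weight and no wall contact, so I'll tilt about the near end.

>>> step_arm:
  commands:
    - [0.0022,0,-0.0073,0,-2.5,0,1]
    - [0.0022,0,-0.0073,0,-2.5,0,1]
    - [0.0022,0,-0.0073,0,-2.5,0,1]
    - [0.0022,0,-0.0073,0,-2.5,0,1]
    - [0.0022,0,-0.0073,0,-2.5,0,1]
    - [0.0022,0,-0.0073,0,-2.5,0,1]
    - [0,0,0,0,0,0,1]
    - [0,0,0,0,0,0,1]

```text
clock: 6.93
position: [537.2, -12.9, 110.9]
eef_rot: [0.259, 2.869, -0.034]
wrist_force: [0.3, -0.4, -1.3]
finger_gap: 0.1
gripper_force: 50.0
```

```bash
cat >> h.py <<'E'
def corners():
    from rig import env
    s=env.observe();M=R.from_rotvec(s["eef_rot"]).as_matrix()
    y=np.radians(-10.3);H=np.array([[np.cos(y),np.sin(y)],[-np.sin(y),np.cos(y)]])
    for n,p in dict(nearb=(170,56),neart=(170,42),farb=(-110,56),fart=(-110,42)).items():
        w=s["position"]+M@[p[0],0,p[1]];h=H@(w[:2]-[564.8,-17]);print(n,np.round([*h,w[2]],1))
    print("tilt",np.degrees(np.arccos(-M[2,2])),"F",np.round(s["wrist_force"],1),"T",np.round(s["torque"],3),"q",np.round(s["joint_pos"],2),s["clock"])
E
python3 - <<'E'
from h import *
corners()
from rig import env
c=env.camera("side");np.savez("s5.npz",**c);cv2.imwrite("pics/s5.png",cv2.resize(c["img"][150:320,230:450,::-1],None,fx=3.4,fy=3.4))
E
```

```text
nearb [-177.6   -0.8   12.9]
neart [-181.2   -0.8   26.4]
farb [92.9 -0.9 85.2]
fart [89.3 -0.9 98.7]
tilt 14.969223790386575 F [ 0.3 -0.4 -1.3] T [ 0.026  0.168 -0.009] q [-0.1   0.37  1.97 -0.04  0.54 -1.46] 6.9333
```

View pics/s5.png

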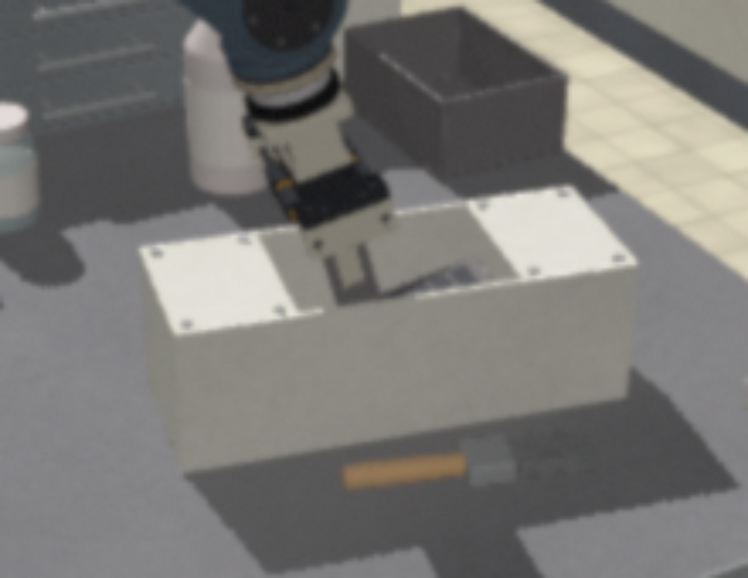

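The far end of the filter is visible rising inside the opening at crop (470,270), just clear of the far cover. I'll check its margin from depth.

Run:
```python
from h import *
c=np.load("s5.npz");P=cloud(c);y=np.radians(-10.3)
d=P[...,:2]-[564.8,-17];hx=np.cos(y)*d[...,0]+np.sin(y)*d[...,1];hy=-np.sin(y)*d[...,0]+np.cos(y)*d[...,1]
g=c["img"].mean(-1)
k=(hx>0)&(hx<110)&(abs(hy)<33)&(P[...,2]>50)&(P[...,2]<118)&(c["depth"]>0)&(g<130)
for a in range(0,110,10):
    j=k&(hx>=a)&(hx<a+10);print(a,j.sum(),np.round(np.median(P[j][:,2]),1) if j.any() else '')
print(hx[k].max())
```

```text
0 5 79.3
10 10 79.6
20 15 83.9
30 13 86.1
40 17 88.6
50 22 92.3
60 25 94.4
70 22 96.5
80 7 97.7
90 0 
100 0 
87.7081635581021
```

>>> step_arm:
  commands:
    - [0.0023,0,-0.0073,0,-2.5,0,1]
    - [0.0023,0,-0.0073,0,-2.5,0,1]
    - [0.0022,0,-0.0073,0,-2.5,0,1]
    - [0.0021,0,-0.0073,0,-2.5,0,1]
    - [0,0,0,0,0,0,1]
    - [0,0,0,0,0,0,1]

```text
clock: 7.48
position: [519.9, -9.8, 135.2]
eef_rot: [0.244, 2.697, -0.054]
wrist_force: [0.7, 0.1, -2.1]
finger_gap: 0.103
gripper_force: 50.0
```

```bash
python3 -c "
from h import *
corners()"
```

```text
nearb [-176.1   -0.9   12.9]
neart [-181.9   -0.8   25.6]
farb [ 77.9  -1.  130.8]
fart [ 72.   -1.  143.5]
tilt 24.900866475367497 F [ 0.7  0.1 -2.1] T [ 0.051  0.364 -0.037] q [-0.09  0.26  2.11 -0.12  0.34 -1.38] 7.4833
```

>>> step_arm:
  commands:
    - [-0.006,0,-0.003,0,0,0,1]
    - [-0.01,0,-0.002,0,0,0,1]
    - [-0.01,0,-0.002,0,0,0,1]
    - [-0.01,0,-0.002,0,0,0,1]
    - [-0.01,0,-0.002,0,0,0,1]
    - [-0.01,0,-0.002,0,0,0,1]
    - [0,0,0,0,0,0,1]

```text
clock: 8.07
position: [566.4, -18.2, 172.5]
eef_rot: [0.244, 2.693, -0.054]
wrist_force: [0.3, 1.0, -1.9]
finger_gap: 0.107
gripper_force: 50.0
```

```bash
python3 -c "
from h import *
corners()"
```

```text
nearb [-128.2   -0.8   49.6]
neart [-134.2   -0.8   62.2]
farb [125.2  -1.  168.6]
fart [119.2  -1.  181.3]
tilt 25.169080886798366 F [ 0.3  1.  -1.9] T [ 0.051  0.342 -0.026] q [-0.1   0.27  1.97 -0.08  0.46 -1.42] 8.0667
```

>>> step_arm:
  commands:
    - [-0.01,0,0,0,0,0,1]
    - [-0.01,0,0,0,0,0,1]
    - [-0.01,0,0,0,0,0,1]
    - [-0.01,0,0,0,0,0,1]
    - [-0.01,0,0,0,0,0,1]
    - [-0.01,0,0,0,0,0,1]
    - [-0.01,0,0,0,0,0,1]
    - [-0.005,0,0,0,0,0,1]
    - [0,0,0,0,0,0,1]
    - [0,0,0,0,0,0,1]

```text
clock: 8.9
position: [630.6, -30.0, 202.1]
eef_rot: [0.244, 2.696, -0.054]
wrist_force: [0.6, 0.4, -2.4]
finger_gap: 0.102
gripper_force: 50.0
```

Run:
```python
from h import *
corners()
from rig import env
c=env.camera("side");cv2.imwrite("pics/s6.png",cv2.resize(c["img"][120:300,230:450,::-1],None,fx=3.2,fy=3.2))
```

```text
nearb [-63.5  -0.9  79.6]
neart [-69.4  -0.9  92.3]
farb [190.4  -1.1 197.7]
fart [184.5  -1.1 210.4]
tilt 24.949715659846333 F [ 0.6  0.4 -2.4] T [0.083 0.322 0.022] q [-0.11  0.34  1.78 -0.06  0.58 -1.46] 8.9
```

View pics/s6.png

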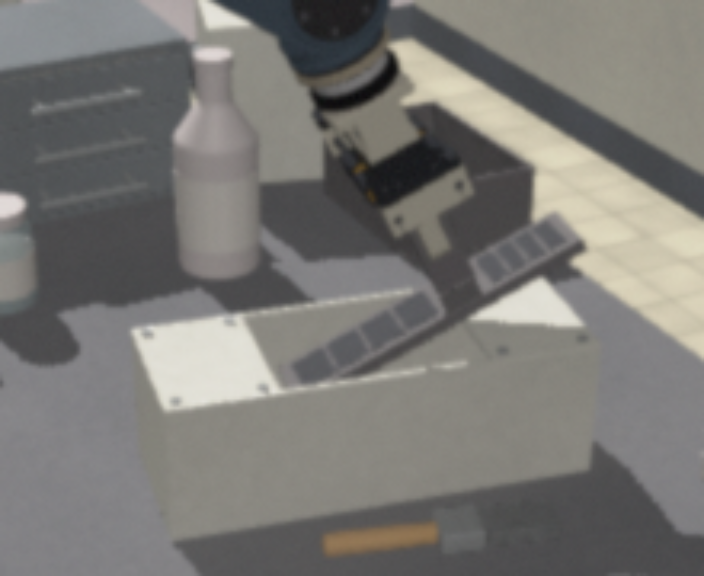

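The filter is nearly out. The near end, at crop (300,375), is inside the opening and clear of the near cover. Next I lift straight up, then bring it back over the mouth.

>>> step_arm:
  commands:
    - [-0.0042,0,-0.0091,0,0,0,1]
    - [-0.0042,0,-0.0091,0,0,0,1]
    - [-0.0042,0,-0.0091,0,0,0,1]
    - [-0.0042,0,-0.0091,0,0,0,1]
    - [-0.0042,0,-0.0091,0,0,0,1]
    - [-0.0042,0,-0.0091,0,0,0,1]
    - [-0.0042,0,-0.0091,0,0,0,1]
    - [-0.0042,0,-0.0091,0,0,0,1]
    - [-0.0042,0,-0.0091,0,0,0,1]
    - [0,0,0,0,0,0,1]

```text
clock: 9.78
position: [631.4, -30.0, 295.4]
eef_rot: [0.243, 2.692, -0.054]
wrist_force: [0.5, -0.2, -2.6]
finger_gap: 0.105
gripper_force: 50.0
```

>>> step_arm:
  commands:
    - [0.0091,0,-0.0042,0,0,0,1]
    - [0.0091,0,-0.0042,0,0,0,1]
    - [0.0091,0,-0.0042,0,0,0,1]
    - [0.0091,0,-0.0042,0,0,0,1]
    - [0.0091,0,-0.0042,0,0,0,1]
    - [0.0091,0,-0.0042,0,0,0,1]
    - [0,0,0,0,0,0,1]
    - [0,0,0,0,0,0,1]
    - [0,0,0,0,0,0,1]
    - [0,0,0,0,0,0,1]
    - [0,0,0,0,0,0,1]
    - [0,0,0,0,0,0,1]

```text
clock: 10.78
position: [571.7, -19.2, 292.3]
eef_rot: [0.244, 2.696, -0.054]
wrist_force: [-0.9, 0.2, -1.5]
finger_gap: 0.105
gripper_force: 50.0
```

Run:
```python
from h import *
corners()
from rig import env
c=env.camera("side");np.savez("s7.npz",**c);cv2.imwrite("pics/s7.png",cv2.resize(c["img"][100:320,200:480,::-1],None,fx=2.7,fy=2.7))
P=cloud(c);y=np.radians(-10.3);d=P[...,:2]-[564.8,-17];hx=np.cos(y)*d[...,0]+np.sin(y)*d[...,1];hy=-np.sin(y)*d[...,0]+np.cos(y)*d[...,1]
k=(hx>-180)&(hx<200)&(abs(hy)<40)&(P[...,2]>137)&(P[...,2]<310)
for a in range(-180,200,20):
    j=k&(hx>=a)&(hx<a+20);print(a,j.sum(),np.round(P[j][:,2].min(),1) if j.any() else '')
print(np.abs(env.observe()["qd"]).max())
```

```text
nearb [-123.3   -0.9  169.8]
neart [-129.2   -0.9  182.5]
farb [130.5  -1.1 288. ]
fart [124.6  -1.1 300.7]
tilt 24.98656701397699 F [-0.9  0.2 -1.5] T [0.104 0.294 0.004] q [-0.1   0.13  1.82 -0.05  0.76 -1.46] 10.7833
-180 0 
-160 0 
-140 60 174.6
-120 130 177.7
-100 128 185.9
-80 131 193.8
-60 131 203.6
-40 132 214.1
-20 189 221.2
0 226 229.8
20 147 239.9
40 129 253.7
60 128 260.4
80 129 269.5
100 128 276.8
120 26 286.6
140 0 
160 0 
180 0 
0.0013598071310641899
```

View pics/s7.png

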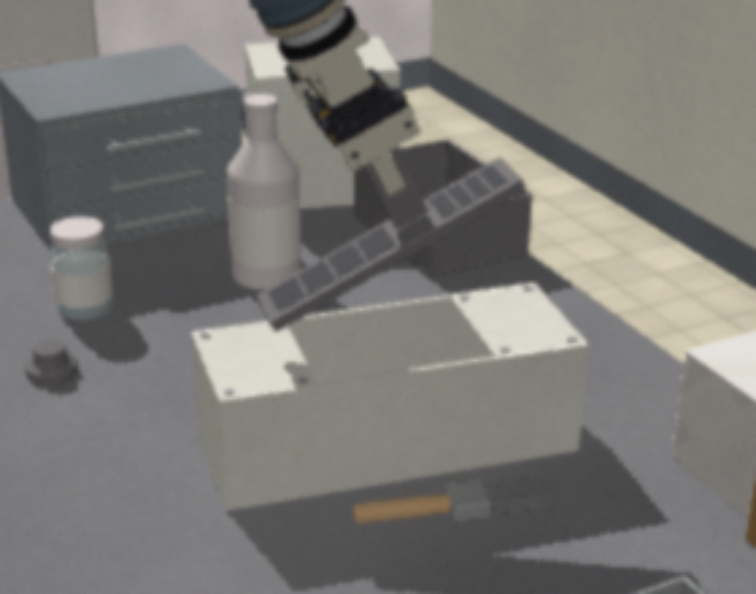

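The filter hangs still in the gripper. Its lowest end, at crop (270,325), is about 4 cm above the covers, and it touches nothing. The brush and housing are in place.

```bash
python3 -c "
from rig import env
print(env.hand_in())"
```

```text
the job is handed in; nothing more can be done
None
```

The filter is out of the housing and the job is handed in at about 11 s: the gripper holds it still, centred over the opening with its lower end about 4 cm above the covers, and I touched nothing else.

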